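Shut the marked air valve under a sliding cover

TASK

Slide the loose cover of the compressed-air box all the way along its rails to the other end, so that the two valve handles underneath are uncovered; then push the marked handle, the one with a round disc at its end, a quarter turn until it is fully shut (across its pipe). Only push: do not lift the cover, do not turn the plain straight handle, and leave the things standing around the box where they are.

Things in the scene. Friction and masses are not known exactly. Their poses are not given: they have to be found in the camera images.
- air_box: Grey steel box for compressed-air valves, fixed to the table, 212 (x) x 525 (y) x 88 mm tall, lying across in front of the robot, turned up to 0.35 rad. Origin: centre of its underside, on the table. Own x points away from the robot, own y along its length to the robot's left. The -y half is the open-topped valve bay, the +y half is closed by a fixed deck.
- bay (a point): Centre of the valve bay's open top, at box y = -128 mm, 80 mm above the table. The bay is 180 (x) x 256 (y) mm inside; its floor is 6 mm above the table. Two brass pipes cross it along x, 38 mm high (valve blocks 44 mm).
- far_stop (a point): Middle of the end stop's inner face at the box's +y end (box y = 256 mm), at the rails' top, 80 mm above the table. Rails run along both long sides; the guides outside them (inner faces at box x = +-100 mm) and the end stops rise to 88 mm.
- cover: Loose white plastic cover, 186 (x) x 255 (y) x 5 mm, 0.25 to 0.5 kg, lying on the rails between the guides, axes as the box's. Origin: centre of its underside, 80 mm above the table. Starts over the valve bay (centre at box y -127 to -95 mm); a push of a few N slides it to the box's +y over the deck, until its centre is at box y = 129 mm, against the stop.
- cover_boss (a point): Centre of the flat top of the boss in the middle of the cover: 96 x 96 mm, 20 mm high, with upright sides to push against, too wide to pinch. 25 mm above the cover's underside (105 mm above the table).
- disc_handle (a joint): Turn of the marked handle (rad): 0 open (along its pipe, pointing from its pivot to the box's -x, to the robot); grows clockwise seen from above, its end swinging to the box's +y; 1.571 fully shut (pointing to the box's +y, across its pipe, on its stop). Starts at 0 to 0.25, stays where left; takes about 0.1 N m (2 N at its disc).
- disc_pivot (a point): Pivot of the marked handle (vertical axis), at the handle's mid height, 64 mm above the table. The two valves sit at box x = 20 mm, y = -178 and -78 mm; which place has the marked one varies.
- disc_end (a point): Centre of the round disc at the end of the marked steel handle, at mid height. Disc 36 mm across, 52 mm from the pivot; the arm to it is 14 mm wide; all 12 mm thick, from 58 to 70 mm above the table (10 mm beneath the cover).
- plain_handle (a joint): Turn of the other handle, same sense and range; starts open at 0 to 0.1 and must stay so.
- plain_pivot (a point): Pivot of the other handle, as for the marked one.
- plain_end (a point): Point 52 mm from the pivot on the other handle: a plain straight steel bar, 14 mm wide, 70 mm long from the pivot, without a disc, at the same height.
- work_lamp: Bystander: yellow and black hand lamp with a top handle, 150 x 96 x 124 mm, beyond the box's +y end. Origin under its middle.
- coupling: Bystander: standing brass hose coupling, 32 mm across, 56 mm tall, behind the box. Origin at its foot.
- saw_body: Bystander: yellow and black cordless saw body lying beyond the box's -y end, about 375 x 62 x 60 mm. Origin under its middle.
- carton: Bystander: small brown carton, 120 x 170 x 45 mm, behind the box. Origin: centre of its underside.

How it is judged (in metres and radians):
On the way, in this order (a step that is already met when the one before it is completed fails the run):
1. the cover is slid all the way to the +y end of the box (within about 20 mm of the stop) (y of cover in the frame of air_box above 0.108 m), for 0.2 s.
2. the marked handle is pushed fully shut (value of joint disc_handle above 1.43 rad), for 0.2 s.
At the end, for the whole second after the job is handed in: The cover lies flat on its rails within about 20 mm of the +y end stop, at rest; the disc handle is within 0.14 rad (8 degrees) of fully shut and still; the plain handle is still open (y of cover in the frame of air_box above 0.108 m and value of joint disc_handle above 1.43 rad and z of cover in the frame of air_box below 0.084 m and value of joint plain_handle below 0.5 rad and linear speed of cover below 0.02 m/s and velocity of joint disc_handle between -0.05 and 0.05 rad/s); the robot touches nothing.
It fails at once if the cover is lifted or tipped off its rails (more than 12 mm up or 0.15 rad) (z of cover in the frame of air_box above 0.092 m or angle between cover's own z axis and vertical above 0.15 rad).
It fails at once if the plain straight handle is turned (its end moves more than 20 mm) (distance of plain_end from where it was at the start of the episode above 0.02 m).
It fails at once if the lamp, coupling, saw body or carton is moved more than 30 mm (distance of any of work_lamp, coupling, saw_body, carton from where it was at the start of the episode above 0.03 m).
It also fails if it takes over 45 s, if anything falls off the work surface, if the arm or the gripper's body presses on something with over 40 N, if the wrist force passes 120 N, or if a joint passes its speed limit or range.

ROBOT

A 7-joint arm with a two-finger parallel gripper is mounted at the origin on the work surface. World frame = base frame: x ahead of the robot, y to its left, z up, the work surface at z = 0. Lengths are in mm, angles in rad, forces in N, time in s.
With the tool pointing down it reaches from about 425 to 800 mm from the base axis. Payload 8.3 kg.
Tool frame: the origin (TCP) lies midway between the tips of the shut fingers; the grasp point (between the pads) lies 19 mm behind it; z points along the fingers, y is the direction in which the jaws open and shut (so a half turn about z gives the same grasp; the last joint's range is limited). The gripper opens to 85 mm and grips with 20 to 120 N. Pads are 22 mm wide; open, the fingers measure 114 mm over their backs; the gripper's body (76 mm by 85 mm) begins 54 mm behind the grasp point. The pads swing forward as they close: fully open they stand 13 mm farther back than shut.
Start: joints at [1.109, 0.383, 0.016, 1.37, -0.006, 1.388, -0.046], TCP at [242.73, -575.921, 231.279] pointing down, gripper open.
Joint ranges: [-2.95, 2.95], [-0.25, 2.06], [-1.52, 1.56], [0.18, 2.33], [-1.44, 4.58], [0.02, 2.06], [-3.01, 3.01]. Speed limits (rad/s): [2.39, 2.39, 3.01, 3.01, 3.14, 3.14, 3.14].

INTERFACE

Orientations are given as a 3x3 rotation matrix whose columns are the frame's x, y, z axes.
In Python, from station import ctrl gives the robot as it stands. Calls block until the motion is done:
- ctrl.movep(position, orientation): joint-space move of the TCP to a pose.
- ctrl.move_straight(position, frame=None, feed=150, stop_force=None): straight line of the TCP; frame=None keeps the orientation; feed is the mean speed in mm/s. With stop_force (N) it stops when the force on the tool has changed by that much, and returns True; else False.
- ctrl.set_joints(angles): joint-space move.
- ctrl.set_gripper(opening): opening from 0.0 (shut) to 1.0 (fully open); the grip force is fixed at half the most; returns when the fingers have stopped.
- ctrl.dwell(seconds).
- ctrl.ik(position, orientation): joint angles nearest the present ones, or None.
- ctrl.observe(): the state.
- ctrl.camera(name): name is "side" or "top" or "wrist"; returns (picture, depth): 400x640x3 uint8, red, green, blue; 400x640 float32, mm along the optical axis (not along the pixel's ray), 0 where there is no reading.
- ctrl.camera_model(name): a dict with "fov_y" (degrees; the focal length in pixels is half the picture's height over the tangent of half this angle, whatever the lens; pixels are square), "cx", "cy" (the principal point, pixels), "extrinsics" (4x4, takes a point from camera to world coordinates); the wrist camera has in their place "mount" (4x4, takes a point from camera to tool coordinates, whose origin is the TCP and whose axes are the flange's). Camera axes: x right, y up, looking along -z (the intrinsics and any distortion apply to the point x, -y, -z); pixel columns grow to the right and rows downward; lengths in mm; the calibration is good to about 2 mm. A picture is of the moment at which its call begins: read the wrist's pose just before it. camera_model takes no time and is no camera call.
A pose or a line that the arm cannot do raises ctrl.IKError and nothing moves.
- ctrl.hand_in(): hands the job in, once; it reports no verdict.
The state is a dict: "t": time; "q": joint angles; "joint_velocities": joint speeds; "joint_torque": joint torques, N m; "position": TCP position; "ee_rot": TCP orientation; "ft_force": force on the tool from outside, world axes, zero at the start; "torque": the same for the moment, N m; "opening": opening from 0.0 (shut) to 1.0 (fully open).
Only numpy, scipy, OpenCV 4.12 (cv2) and the standard library are available. Lean on these libraries where they do the work, as an engineer would, in place of code of your own. Each camera call takes 0.05 s, during which the arm holds its last target. There are 200 camera calls.

## Working session

There is one attempt and no reset: what is moved stays moved. The work goes in short steps, each a Python script; the robot and the scene stay as the last script left them, time stands still between calls to the robot, and variables do not carry over. Pictures are saved under pics/ and viewed, about 8 in all and at most 12, crops included, and the job is handed in when it is done.

```bash
mkdir -p pics; ls; cat > h.py <<'E'
import numpy as np, cv2
from station import ctrl
def shot(n,f):
    p,d=ctrl.camera(n); cv2.imwrite('pics/'+f+'.png',p[:,:,::-1]); np.save('pics/'+f+'.npy',d); return p,d
def cloud(n,d,T=None):
    m=ctrl.camera_model(n); h,w=d.shape; f=h/2/np.tan(np.radians(m['fov_y'])/2)
    v,u=np.mgrid[:h,:w]; P=np.stack([(u-m['cx'])/f*d,-(v-m['cy'])/f*d,-d],-1)
    T=m['extrinsics'] if T is None else T; T=np.array(T)
    return P@T[:3,:3].T+T[:3,3]
E
python3 - <<'E'
from h import *
for n in('top','side'):
    p,d=shot(n,n); print(ctrl.camera_model(n)); 
print(ctrl.camera_model('wrist')); o=ctrl.observe(); print(o['t'],o['position'],o['ee_rot'],o['ft_force'])
E
```

```text
pics
{'fov_y': 47.630825814723195, 'cx': 315.2094712045618, 'cy': 195.13254039144408, 'extrinsics': array([[ 2.37850624e-02,  9.92531338e-01, -1.19648709e-01,
         4.74126287e+02],
       [-9.99562963e-01,  2.57120007e-02,  1.45868604e-02,
         2.50164277e+01],
       [ 1.75543238e-02,  1.19249469e-01,  9.92709127e-01,
         1.32204777e+03],
       [ 0.00000000e+00,  0.00000000e+00,  0.00000000e+00,
         1.00000000e+00]])}
{'fov_y': 43.60998900468344, 'cx': 321.2342883100183, 'cy': 202.8973115046439, 'extrinsics': array([[ 9.82676849e-01,  9.07157633e-02, -1.61607120e-01,
         4.12951010e+02],
       [-1.85249080e-01,  5.06140672e-01, -8.42320841e-01,
        -1.00181870e+03],
       [ 5.38415806e-03,  8.57666760e-01,  5.14177732e-01,
         7.40314502e+02],
       [ 0.00000000e+00,  0.00000000e+00,  0.00000000e+00,
         1.00000000e+00]])}
{'fov_y': 60.8749123474077, 'cx': 316.9352533787763, 'cy': 198.67134360764692, 'mount': array([[ 3.92468898e-04,  9.57682423e-01,  2.87826723e-01,
         7.37688567e+01],
       [ 9.99999892e-01, -3.03996884e-04, -3.52074270e-04,
         9.28043187e-01],
       [-2.49676913e-04,  2.87826830e-01, -9.57682439e-01,
        -1.42607072e+02],
       [ 0.00000000e+00,  0.00000000e+00,  0.00000000e+00,
         1.00000000e+00]])}
0.1 [ 242.55660705 -575.51725385  230.36275815] [[ 9.21499451e-01  3.88378989e-01 -7.23436772e-04]
 [ 3.88379661e-01 -9.21497998e-01  1.63676328e-03]
 [-3.09610695e-05 -1.78924459e-03 -9.99998399e-01]] [ 0.07954702 -0.40154964 -0.81806425]
```

View pics/top.png

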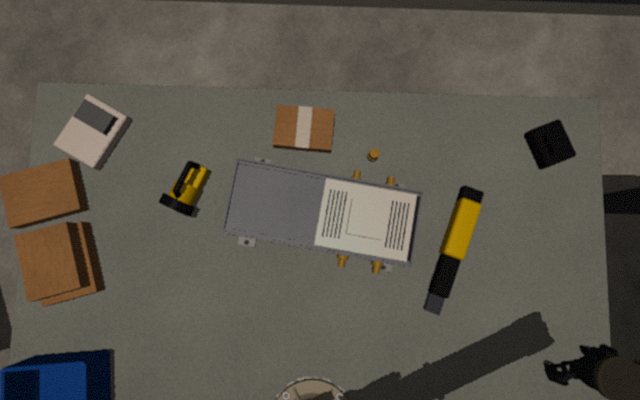

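The top view shows the box centred near (322,212), turned slightly. The white cover is on the right (-y) half with its boss near (368,218), the lamp at (186,188), the saw at (457,245), and the carton and coupling behind the box. Next I'll fit the box pose from depth.

```bash
cat > m.py <<'E'
from h import *
p=cv2.imread('pics/top.png');d=np.load('pics/top.npy');P=cloud('top',d)
print('table z',np.median(P[280:300,200:300,2]),np.median(P[100:110,400:500,2]))
roi=np.zeros(d.shape,bool);roi[150:275,215:428]=1
z=P[...,2]
def rect(m,n):
    m=cv2.morphologyEx(m.astype(np.uint8),cv2.MORPH_OPEN,np.ones((5,5)))
    k,l,s,c=cv2.connectedComponentsWithStats(m); i=1+np.argmax(s[1:,4]); m=l==i
    r=cv2.minAreaRect(P[m][:,:2].astype(np.float32)); print(n,r,'z',np.median(z[m]),m.sum())
rect(roi&(z>65)&(z<130),'box')
w=(p.min(2)>130); rect(roi&w,'cover'); rect(roi&(z>97)&(z<115),'boss'); 
g=cv2.cvtColor(p,cv2.COLOR_BGR2HSV)
for n,(a,b,c,e) in dict(lamp=(155,222,155,215),saw=(180,320,420,490),carton=(98,155,268,340),coup=(145,165,362,385)).items():
    q=P[a:b,c:e].reshape(-1,3);q=q[q[:,2]>15]; print(n,q.min(0).round(),q.max(0).round())
E
python3 m.py
```

```text
table z 0.3657032190076279 0.1419260495619028
box ((578.5734252929688, -15.088897705078125), (524.3829956054688, 212.60443115234375), 81.04449462890625) z 82.63662081078041 14379
cover ((553.881103515625, -122.78083801269531), (267.33233642578125, 203.35389709472656), 81.09286499023438) z 86.71342250091334 4074
boss ((559.7028198242188, -133.04928588867188), (96.26992797851562, 96.58129119873047), 81.14503479003906) z 105.11028151839741 1273
lamp [474.  25.  15.] [ 717.  440. 1322.]
saw [ 301. -477.   15.] [ 669.   25. 1322.]
carton [474. -43.  15.] [ 892.  132. 1322.]
coup [ 474. -173.   15.] [ 765.   25. 1322.]
```

View pics/side.png

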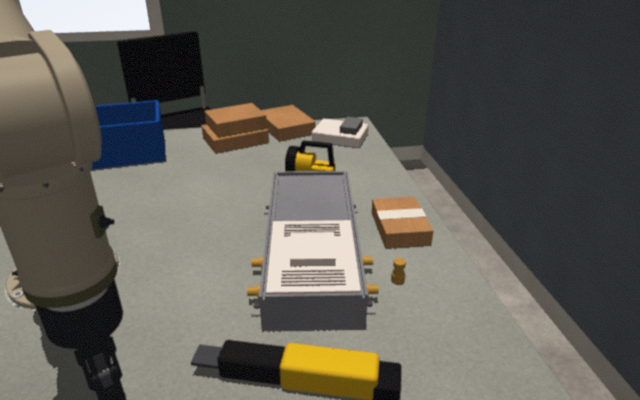

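The box fit agrees with the given sizes: 524×213 mm, boss top at 105 mm, boss 96×96 mm. Box yaw is about -0.156 rad and the cover centre is at box y ≈ -119.5 mm. The side view shows clear space above the box. Next I'll push the boss with shut fingers.

```bash
cat >> h.py <<'E'
a=np.radians(81.06-90); C=np.array([578.6,-15.1,0])
B=np.array([[np.cos(a),-np.sin(a),0],[np.sin(a),np.cos(a),0],[0,0,1]])
W=lambda x,y,z: C+B@np.array([x,y,z])
L=lambda p: B.T@(np.asarray(p)-C)
F1=np.column_stack([B[:,1],B[:,0],[0,0,-1]]); F2=F1*np.array([-1,-1,1])
def st(n=''):
    o=ctrl.observe(); print(n,round(o['t'],2),L(o['position']).round(1),np.round(o['ft_force'],1),round(o['opening'],2))
E
python3 - <<'E'
from h import *
qs=[(ctrl.ik(W(0,-207,200),F),ctrl.ik(W(0,60,92),F)) for F in(F1,F2)]
print(qs)
ctrl.set_gripper(0)
q0=ctrl.observe()['q']
k=min((0,1),key=lambda i:9e9 if any(v is None for v in qs[i]) else np.abs(np.array(qs[i][0])-q0).max()); F=(F1,F2)[k]; print(k)
ctrl.movep(W(0,-207,200),F); st('above')
ctrl.move_straight(W(0,-207,120)); print(ctrl.move_straight(W(0,-207,92),feed=50,stop_force=8)); st('down')
print(ctrl.move_straight(W(0,-150,92),feed=50,stop_force=15)); st('push1')
E
```

```text
[(array([ 0.62303574,  0.34857755, -0.38142628,  1.5084715 ,  0.13197739,
        1.309989  ,  0.0723093 ]), array([ 0.34304932,  0.48848227, -0.62272743,  1.62861432,  0.30828687,
        1.12454461, -0.51464818])), (array([ 3.28656465e-01,  3.21461765e-01, -8.47651237e-04,  1.52312298e+00,
        2.78179804e-04,  1.29700803e+00, -2.96984807e+00]), array([ 0.71978559,  0.80679343, -1.28849696,  1.61336125,  0.7932893 ,
        1.33830758,  2.3016151 ]))]
0
above 2.58 [  -0.4 -209.4  200. ] [ 0.3 -0.4  0. ] -0.0
False
down 3.98 [ 1.000e-01 -2.069e+02  9.200e+01] [-0.2  0.2 -1.6] 0.01
False
push1 5.27 [  -0.  -149.9   91.9] [-0.5  0.3  0.3] 0.0
```

```bash
python3 - <<'E'
from h import *
print(ctrl.move_straight(W(0,45,92),feed=80,stop_force=15)); st('p2')
print(ctrl.move_straight(W(0,82,92),feed=25,stop_force=10)); st('p3')
ctrl.move_straight(W(0,45,92),feed=80);ctrl.move_straight(W(0,20,215))
ctrl.movep(W(0,-125,230),F1); ctrl.dwell(.3)
o=ctrl.observe(); p,d=shot('wrist','w1')
T=np.eye(4);T[:3,:3]=o['ee_rot'];T[:3,3]=o['position']
np.save('T1',T@np.array(ctrl.camera_model('wrist')['mount'])); st('view')
p,d=shot('top','t2');P=cloud('top',d); z=P[...,2]
m=(z>98)&(z<112); m[:150]=0;m[275:]=0;m[:,:215]=0;m[:,428:]=0
m=cv2.morphologyEx(m.astype(np.uint8),cv2.MORPH_OPEN,np.ones((5,5)))>0
r=cv2.minAreaRect(P[m][:,:2].astype(np.float32));print(r,L([*r[0],105]))
E
```

```text
False
p2 7.85 [ 0.  44.8 92. ] [ 0.1 -1.  -0.6] 0.0
True
p3 8.81 [ 0.7 67.5 91.6] [ 0.7 -0.4  1. ] -0.0
view 11.19 [   0.  -124.   229.9] [ 0.3 -0.4 -0.1] 0.0
((600.6843872070312, 108.60215759277344), (96.36549377441406, 96.25257873535156), 80.01057434082031) [  2.59277308 125.6312918  105.        ]
```

View pics/w1.png

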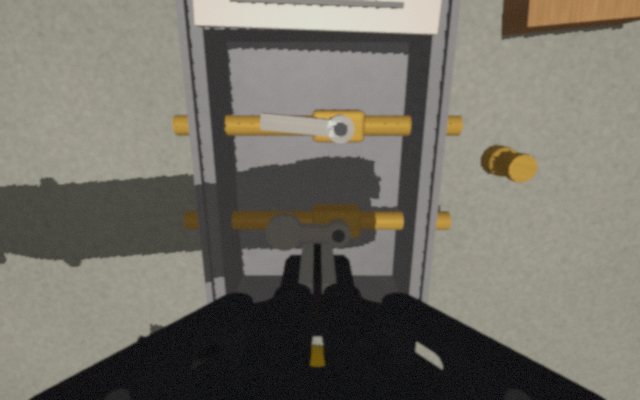

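The cover is at the far end (box y ≈ 126 mm) and both handles are uncovered. The disc handle is in the -y valve, with its pivot at pixel (338,236) and disc at (285,230). The plain handle is at the top, with its pivot at (340,128). I'll check these against depth, then descend on the -y side of the disc.

```bash
cat > push.py <<'E'
from h import *
d=np.load('pics/w1.npy');P=cloud('wrist',d,np.load('T1.npy'));Q=(P-C)@B
for n,(u,v) in dict(disc=(280,228),piv=(338,236),plain=(285,123),ppiv=(340,128)).items(): print(n,np.median(Q[v-2:v+3,u-2:u+3].reshape(-1,3),0).round(1))
m=np.zeros(d.shape,bool);m[205:255,255:305]=1;m&=(Q[...,2]>62)&(Q[...,2]<76)&(Q[...,0]<-18); q=Q[m]
print('disc',m.sum(),cv2.minEnclosingCircle(q[:,:2].astype(np.float32)),np.median(q[:,2]))
E
python3 push.py
```

```text
disc [ -34.1 -171.2   69.8]
piv [  21.  -177.7   73.2]
plain [-27.  -73.2  69.9]
ppiv [ 20.7 -77.1  73. ]
disc 1002 ((-31.387819290161133, -176.51010131835938), 18.120410919189453) 69.88468218732459
```

The measurements match the given geometry: disc height 69.9 mm, radius 18.1 mm, pivot at (21,-178). The handle is at φ ≈ 0.03.

```bash
python3 - <<'E'
from h import *
x,y=20.5,-178
ctrl.movep(W(-31,-217,200),F1); ctrl.move_straight(W(-31,-217,100))
print(ctrl.move_straight(W(-31,-217,54),feed=60,stop_force=8)); st('down')
hit=False
for ph in np.arange(0,1.75,.12):
    c,s=np.cos(ph),np.sin(ph); off=31
    hit=ctrl.move_straight(W(x-50*c-off*s,y+50*s-off*c,54),feed=40,stop_force=10)
    st('%.2f %s'%(ph,hit))
    if hit: break
p,d=shot('top','t3')
o=ctrl.observe(); shot('wrist','w2')
cv2.imwrite('pics/c3.png',cv2.resize(p[140:290,210:440,::-1],None,fx=3,fy=3))
E
```

```text
False
down 13.47 [ -30.7 -217.    54.3] [ 0.7 -0.1  0.7] 0.0
0.00 False 13.82 [ -29.2 -208.4   54.3] [-0.8 -0.1  0.7] 0.0
0.12 False 14.14 [ -33.  -202.5   54.1] [0.2 1.  0.4] -0.0
0.24 False 14.47 [ -35.6 -195.7   54. ] [ 0.3  0.4 -0.5] -0.0
0.36 False 14.79 [ -37.4 -188.8   53.9] [ 1.2 -0.1  0.2] 0.0
0.48 False 15.12 [ -38.3 -181.8   54. ] [ 0.  -0.2 -1.1] 0.0
0.60 False 15.44 [ -38.3 -174.7   54. ] [0.9 0.1 0.4] -0.0
0.72 False 15.77 [ -37.5 -167.7   54. ] [ 0.6 -0.2 -0.7] -0.0
0.84 False 16.09 [ -35.9 -160.9   54. ] [-0.4 -0.5  0. ] 0.0
0.96 False 16.42 [ -33.5 -154.2   54. ] [0.5 0.6 0.3] -0.0
1.08 False 16.74 [ -30.3 -147.9   54. ] [-0.3  0.   0.2] 0.0
1.20 False 17.07 [ -26.3 -142.    54. ] [0.  0.3 0.6] 0.0
1.32 False 17.39 [ -21.6 -136.6   54. ] [-0.8 -0.1  0.5] -0.0
1.44 False 17.72 [ -16.4 -131.9   54. ] [ 0.6 -0.3  0.3] 0.0
1.56 False 18.04 [ -11.2 -128.2   53.8] [-2.  -0.2  0.5] -0.0
1.68 True 18.25 [ -11.4 -127.7   52.4] [-2.7 -0.1  2.6] -0.0
```

View pics/w2.png

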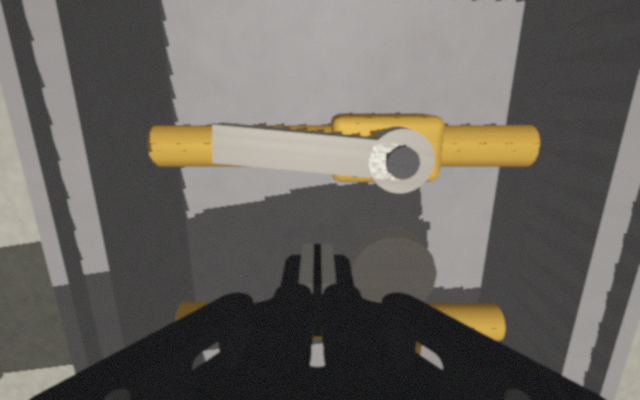

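The disc (395,272) is now directly below the plain pivot (402,160), so the handle is across its pipe on its stop. The plain handle hasn't moved. I'll back off along -x, lift clear and check.

```bash
python3 - <<'E'
from h import *
ctrl.move_straight(W(-35,-133,54),feed=60); ctrl.move_straight(W(-35,-133,130))
ctrl.movep(W(0,-150,230),F1); ctrl.dwell(.3)
o=ctrl.observe(); p,d=shot('wrist','w4')
T=np.eye(4);T[:3,:3]=o['ee_rot'];T[:3,3]=o['position']
P=cloud('wrist',d,T@np.array(ctrl.camera_model('wrist')['mount']));Q=(P-C)@B
m=(abs(Q[...,2]-69.9)<3)&(abs(Q[...,0]-20)<35)&(Q[...,1]>-150)&(Q[...,1]<-98)
q=Q[m&(Q[...,1]>-140)][:,:2].astype(np.float32); c,r=cv2.minEnclosingCircle(q); print('disc',c,r,'phi',np.arctan2(c[1]+178,-(c[0]-20.5)))
m=(abs(Q[...,2]-69.9)<2)&(Q[...,0]<5)&(Q[...,0]>-55)&(abs(Q[...,1]+75)<20);q=Q[m]
print('plain',len(q),q.mean(0),np.polyfit(q[:,0],q[:,1],1))
ctrl.movep(W(-60,-230,260),F1); p,d=shot('top','t4');P=cloud('top',d);z=P[...,2]
m=(z>98)&(z<112);k=np.zeros_like(m);k[160:260,215:330]=1
r=cv2.minAreaRect(P[m&k][:,:2].astype(np.float32));print(r,L([*r[0],105])); st()
cv2.imwrite('pics/c4.png',cv2.resize(p[90:320,150:500],None,fx=2,fy=2)[:,:,::-1])
E
```

```text
disc (20.629709243774414, -125.84933471679688) 17.816999435424805 phi 1.5732835237578313
plain 1108 [-22.05679168 -74.00514676  69.98057738] [ -0.088266   -75.95201144]
((600.8101196289062, 108.52102661132812), (96.16848754882812, 96.36219787597656), 79.52232360839844) [  2.72958582 125.57068526 105.        ]
 20.97 [ -60.  -229.7  260. ] [-0.  -0.1 -0.1] -0.0
```

View pics/c4.png

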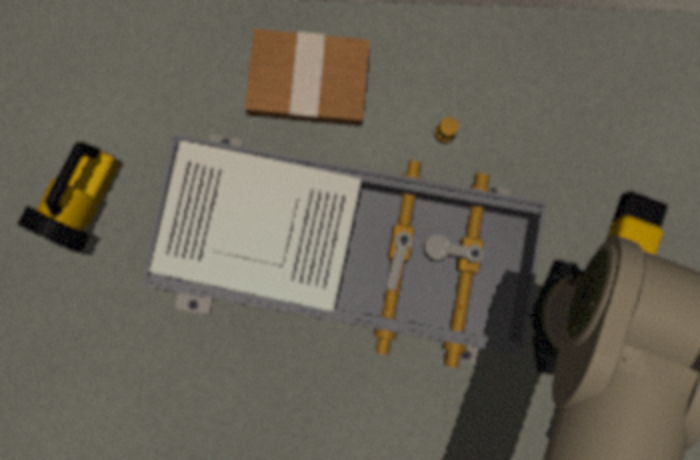

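View pics/w4.png

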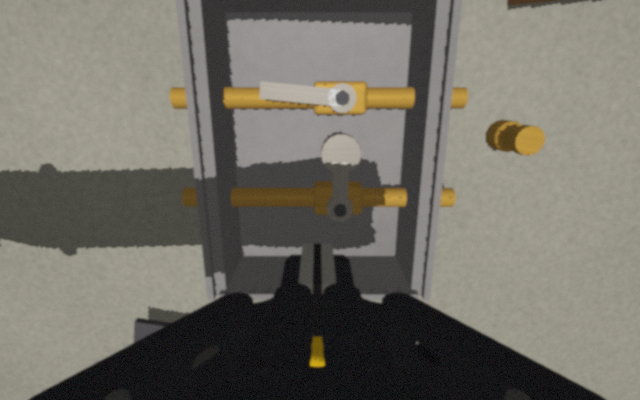

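The cover lies at the far end and the disc handle is across its pipe (φ ≈ 1.57). The plain handle is still open (≈ 0.09), the lamp, coupling and carton are in place, and the arm is clear. Handing in.

```bash
python3 -c "
from h import *
ctrl.dwell(.3); print(ctrl.hand_in()); st()"
```

```text
the job is handed in; nothing more can be done
None
the job is handed in; nothing more can be done
```

The cover is at the far end, the marked handle is fully shut, and I handed the job in after about 21 s of robot time; no verdict is reported. I pushed the cover along by its boss with shut fingers until the force stop tripped. Then I pushed the disc handle round in an arc until it hit its stop, and backed the arm clear.

| Item | Last measurement | Needed |
|---|---|---|
| Cover centre, along the box | y ≈ 125.6 mm | above 108 mm |
| Disc handle | about 1.573 rad | above 1.43 rad |
| Plain handle | about 0.09 rad, looks unmoved | below 0.5 rad |

- **Small disagreement:** the cover reads about 3 mm short of its nominal 129 mm and sits yawed by 1 to 1.5 degrees in its guides. Part of that may be calibration error (about 2 mm), and it is still well within the limit.
- **Bystanders:** the lamp, coupling and carton look unmoved in the final picture. I judged this by eye and did not measure it.
- **Saw body:** the arm partly hid it in the last top view. Nothing passed near it below 200 mm, except straight down inside the box.
- **Robot:** wrist force was about zero before hand-in, with the tool 260 mm above the table.

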